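# Set the stop and the brake nut of a board fixture

### The arm

A 7-joint arm with a two-finger parallel gripper is mounted at the origin on the work surface. World frame = base frame: x ahead of the robot, y to its left, z up, the work surface at z = 0. Lengths are in mm, angles in rad, forces in N, time in s.
With the tool pointing down it reaches from about 400 to 850 mm from the base axis. Payload 10.4 kg.
Tool frame: the origin (TCP) lies midway between the tips of the shut fingers; the grasp point (between the pads) lies 19 mm behind it; z points along the fingers, y is the direction in which the jaws open and shut (so a half turn about z gives the same grasp; the last joint's range is limited). The gripper opens to 85 mm and grips with 20 to 120 N. Pads are 22 mm wide; open, the fingers measure 114 mm over their backs; the gripper's body (76 mm by 85 mm) begins 54 mm behind the grasp point. The pads swing forward as they close: fully open they stand 13 mm farther back than shut.
Start: joints at [-1.229, 0.332, -0.065, 1.46, 0.022, 1.35, -0.088], TCP at [222.965, 583.899, 231.338] pointing down, gripper open.
Joint ranges: [-2.6, 2.6], [-0.5, 2.12], [-1.47, 1.34], [0.16, 2.42], [-1.27, 4.41], [0.06, 2.06], [-2.6, 2.6]. Speed limits (rad/s): [2.22, 2.22, 2.79, 2.79, 3.14, 3.14, 3.14].

### API

Orientations are given as a unit quaternion [w, x, y, z].
In Python, from workcell import manip, vision, ticket gives the robot as it stands.
- The arm moves only by the shell command python3 -m inch 'ROWS' [FORCE]. ROWS is JSON, a list that holds one entry, the list of rows, each a list of 5 numbers: the shift along the tool's x, y, z in mm, then the turn about the tool's z in rad, then the gripper command: -1 is shut, 1 is fully open, values between are in proportion. In form: [[[x, y, z, spin, fingers], ...]]. A call has 1 to 20 rows; each row is the pose to reach, as a shift and turn from the pose commanded when the call began, along the tool's axes at that moment; what a row does not reach only later rows make up. A row lasts 1/12 s, in which the tool goes at most 41.7 mm and 7.16 degrees, less where a joint would pass 70% of its speed; a pose out of reach is approached as far as the arm can. A call with a gripper value outside its range is refused whole. The fingers move at their own pace and stop on an object; FORCE is the grip in N (left out, the last holds). Time passes only in rows, so rows that repeat a pose let the fingers close. It gives the time, the measured TCP pose, the force and the opening at its end, in the units of the state.
- manip.state(): the state, without advancing time (a new reading comes with each control period).
- vision.read_camera(name): name is "side" or "top" or "wrist"; returns a dict with "pixels" (384x512x3 uint8, blue, green, red), "depth" (384x512 float32, mm along the optical axis (not along the pixel's ray), 0 where there is no reading), "vertical_fov" (degrees; the focal length in pixels is half the picture's height over the tangent of half this angle, whatever the lens; pixels are square), "cx", "cy" (the principal point, pixels), "R" (3x3) and "t" (3): a world point X has camera coordinates R X + t. Camera axes: x right, y down, z forward; pixel columns grow to the right and rows downward; lengths in mm; the calibration is good to about 2 mm. A picture is of the moment at which its call begins.
- ticket.hand_in(): hands the job in, once; it reports no verdict.
The state is a dict: "t": time; "qpos": joint angles; "dq": joint speeds; "tau": joint torques, N m; "tool_pos": TCP position; "ee_rot": TCP orientation; "wrist_force": force on the tool from outside, world axes, zero at the start; "ft_torque": the same for the moment, N m; "width": finger opening in mm.
Only numpy, scipy, OpenCV 4.12 (cv2) and the standard library are available. Lean on these libraries where they do the work, as an engineer would, in place of code of your own. Each camera call takes 0.05 s, during which the arm holds its last target.

### The job

Set up the board fixture on the repair bench: slide the red stop along its rail until its white line is level with the yellow mark. Then run the brass knurled brake nut down (clockwise) until it bottoms out on its post, back it off a quarter turn, and hold it there: finish with the nut still gripped and still, as the thread lock has to set, and the stop still at the mark. Do not disturb the other things on the bench.

Things in the scene. Friction and masses are not known exactly. Their poses are not given: they have to be found in the camera images.
- fixture: Dark grey base plate, 140 (x) x 380 (y) x 12 mm, fixed to the bench; origin on the bench under the rail's line, plate y -180 to 200 mm. y runs along the rail, away from the nut; z up. On x = 0: aluminium rail 30 mm wide, y -45 to 175 mm, top 24 mm above the bench. Low fence (top 32 mm) at y = -65 mm, x -3 to 67 mm.
- post_top (a point): Top of the upright steel post that carries the nut, on its axis, 55 mm above the bench, at x 0, y -125 mm of the fixture; axes as the fixture's. Post 24 mm thick on a foot 44 mm wide that ends 22 mm above the bench. An 11 mm stud goes on through the nut up to 92 mm. Four white ticks on the plate lie a quarter turn apart around it.
- stop_grip (a point): Centre of the stop's red grip block, 24 mm across the rail x 20 mm along it, from 34 to 74 mm above the bench (this point 56 mm). White line across its top, through its middle. Below it a black shoe, 46 x 34 mm, top 34 mm above the bench; a thin metal finger reaches 55 mm out to the fixture's +x at shoe height. Axes as the fixture's.
- stop (a joint): Position of the stop along its rail, m: 0 at the end near the nut, growing along the fixture's +y to 0.16 at the far end. It slides with about 3 N of friction and stays where it is left.
- mark: Yellow mark: two 4 mm wide bars flat on the plate, one each side of the rail (36 to 58 mm from its centre line). Origin midway between them, on the rail's centre line, 12 mm above the bench; axes as the fixture's. The stop is set when the middle of its red block (white line) is level with the bars along the rail.
- nut_center (a point): Centre of the brass knurled nut (38 mm diameter, 24 mm tall, upright axis), captive on a right-hand thread, 4 mm a turn, on the post. Bottomed out, its underside meets the post's top and this point is 67 mm above the bench. Black line on its top, stud to rim: along the fixture's +x when bottomed, +y a quarter turn back from there.
- nut (a joint): Angle of the nut, rad: 0 bottomed out, growing as it is unscrewed (anticlockwise from above), at most 6; starts 1.9 to 3.8. Drag about 0.05 N m; it stays where it is left, so it can be turned in several grasps. At the bottom it stops hard and a gripper that turns on slips round it.
- driver: Bystander, leave alone: screwdriver, 160 mm long, lying along its x axis on the bench beside the fixture's -x edge.
- cup: Bystander, leave alone: small aluminium cup, 56 mm wide, 45 mm tall, near the fixture's +x edge; origin at its underside.
- bottle: Bystander, leave alone: small white bottle with red cap, 38 mm wide, 75 mm tall, near the fixture's +x edge; origin at its underside.
- tape: Bystander, leave alone: orange roll, 64 mm wide, 19 mm tall, near the fixture's +x edge; origin at its underside.
- fan: Bystander, leave alone: black cooling fan, 92 x 92 x 22 mm, on the right of the bench; origin at its underside.
- shield: Bystander, leave alone: aluminium shield plate, 100 x 130 x 12 mm, on the left of the bench; origin at its underside.
- brush: Bystander, leave alone: small brush, 160 mm long, on the right of the bench.

How it is judged:
By the outcome, as a careful person would: the job done as asked, in the order asked, and still so for the second after the job is handed in, while the arm keeps its last pose, push and grip.
It also fails if it takes over 64 s, if anything falls off the work surface, if the arm or the gripper's body presses on something with over 40 N, if the wrist force passes 120 N, or if a joint passes its speed limit or range.

## Working session

There is one attempt and no reset: what is moved stays moved. The work goes in short steps, Python scripts to look and compute and a shell command to move; the robot and the scene stay as the last step left them, time stands still between calls to the robot, and variables do not carry over. Pictures are saved under pics/ and viewed, and the job is handed in when it is done.

```bash
ls; mkdir -p pics
cat > h.py <<'E'
import numpy as np, cv2, sys
from workcell import manip, vision, ticket
def cam(n,save=None):
    c=vision.read_camera(n)
    c['f']=192/np.tan(np.radians(c['vertical_fov'])/2)
    c['R']=np.array(c['R']);c['t']=np.array(c['t'])
    if save: cv2.imwrite('pics/'+save,c['pixels'])
    return c
def ray(c,u,v,z):
    d=c['R'].T@np.array([(u-c['cx'])/c['f'],(v-c['cy'])/c['f'],1]); o=-c['R'].T@c['t']
    return o+d*(z-o[2])/d[2]
def proj(c,X):
    p=c['R']@np.array(X)+c['t']; return p[:2]/p[2]*c['f']+[c['cx'],c['cy']]
E
python3 - <<'E'
from h import *
print(manip.state())
for n in ['top','side','wrist']:
    c=cam(n,n+'0.png'); print(n,c['f'],c['cx'],c['cy'],-c['R'].T@c['t'],c['R'].round(3).tolist())
E
```

```text
pics
{'t': 0.0, 'qpos': array([-1.22860511,  0.33284608, -0.06468519,  1.46094616,  0.02160944,
        1.34990165, -0.08854978]), 'dq': array([ 0.00246774, -0.00011069,  0.00162095, -0.00156397, -0.00016162,
        0.00059042, -0.00035487]), 'tau': array([ 2.71172739e-04, -6.25456309e+01,  4.94785141e-02, -3.91608775e+01,
        1.61732209e-02,  9.93984228e-03,  1.95107435e-05]), 'tool_pos': array([222.85327555, 583.51501661, 230.5296929 ]), 'ee_rot': array([-8.77824146e-05,  1.81405886e-01,  9.83408059e-01, -6.97267068e-04]), 'wrist_force': array([ 0.85575149, -0.44032084,  0.39372964]), 'ft_torque': array([-0.00630376,  0.01725472,  0.00404107]), 'width': 85.22367130272904}
top 487.018186595406 257.02288905248787 189.2491179812529 [ 322.82102697    3.59681679 1805.49610958] [[0.011, -1.0, 0.0], [-0.992, -0.011, -0.123], [0.123, 0.001, -0.992]]
side 363.55011864879674 258.93233835694645 187.5598693210033 [445.40554595 758.97190331 714.16293031] [[-0.991, -0.133, 0.016], [-0.098, 0.636, -0.766], [0.092, -0.76, -0.643]]
wrist 289.5465259296384 258.61978355703087 195.9655695894415 [144.19433335 613.4874065  372.61509737] [[0.357, 0.934, -0.001], [0.883, -0.337, 0.327], [0.305, -0.118, -0.945]]
```

View pics/top0.png

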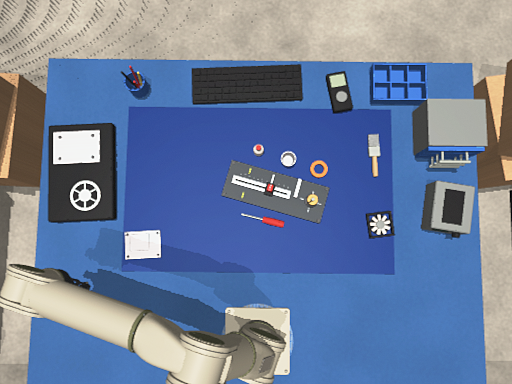

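View pics/side0.png

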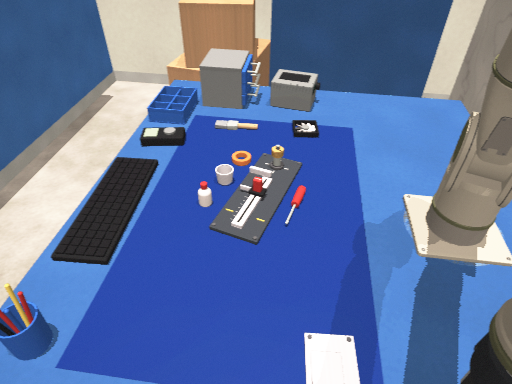

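View pics/wrist0.png

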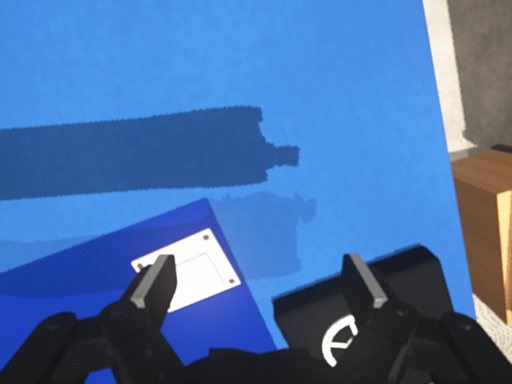

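The top view shows the plate around (275,192), the stop at (270,187) and the nut at (312,200). Next I'll zoom in on both views.

Run:
```python
from h import *
t=cv2.imread('pics/top0.png')[150:230,210:340]; s=cv2.imread('pics/side0.png')[130:245,200:320]
cv2.imwrite('pics/topz.png',cv2.resize(t,None,fx=6,fy=6,interpolation=cv2.INTER_CUBIC))
cv2.imwrite('pics/sidez.png',cv2.resize(s,None,fx=5,fy=5,interpolation=cv2.INTER_CUBIC))
c=cam('top')
hsv=cv2.cvtColor(c['pixels'],cv2.COLOR_BGR2HSV)
m=((hsv[...,2]<110)&(hsv[...,1]<110)).astype(np.uint8); m[:150]=0;m[230:]=0;m[:,:215]=0;m[:,335:]=0
m=cv2.morphologyEx(m,cv2.MORPH_CLOSE,np.ones((9,9)))
k=max(cv2.findContours(m,0,1)[0],key=cv2.contourArea)
b=cv2.boxPoints(cv2.minAreaRect(k)); P=np.array([ray(c,*p,12) for p in b]); print(b,P.round(1))
for a in range(4): print(np.linalg.norm(P[a]-P[a-1]), np.degrees(np.arctan2(*(P[a]-P[a-1])[[1,0]])))
y=((abs(hsv[...,0].astype(int)-26)<8)&(hsv[...,1]>140)&(hsv[...,2]>100)).astype(np.uint8)[150:230,215:335]
n,l,st,ce=cv2.connectedComponentsWithStats(y)
for i in range(1,n): print(st[i,4],(ce[i]+[215,150]).round(1),ray(c,*(ce[i]+[215,150]),12).round(1),ray(c,*(ce[i]+[215,150]),79).round(1))
r=(((hsv[...,0]<6)|(hsv[...,0]>174))&(hsv[...,1]>140)&(hsv[...,2]>80)).astype(np.uint8)[150:230,215:335]
n,l,st,ce=cv2.connectedComponentsWithStats(r)
for i in range(1,n): print('r',st[i,4],(ce[i]+[215,150]).round(1),ray(c,*(ce[i]+[215,150]),74).round(1))
```

```text
[[221.25206 195.05063]
 [234.29356 149.90704]
 [331.94397 178.11716]
 [318.90247 223.26074]] [[ 522.1  137.7   12. ]
 [ 692.9   92.2   12. ]
 [ 590.  -273.    12. ]
 [ 421.6 -223.6   12. ]]
375.0299461553974 74.45414988203453
176.7172619957097 -14.919706664962218
379.37216516628376 -105.73622483221264
175.4627223556462 163.6675040509061
1 [320. 161.] [ 654.1 -228.8   12. ] [ 641.8 -220.2   79. ]
1 [249. 172.] [609.7  36.   12. ] [598.9  34.8  79. ]
1 [317. 174.] [ 604.9 -217.4   12. ] [ 594.3 -209.2   79. ]
2 [307.  200.5] [ 505.3 -180.    12. ] [ 498.4 -173.1   79. ]
r 1 [320. 164.] [ 631.7 -220.8   74. ]
r 1 [319. 177.] [ 584.3 -216.9   74. ]
r 15 [267.6 186.9] [546.5 -32.5  74. ]
r 17 [271.5 187.8] [543.4 -46.6  74. ]
r 125 [272.8 221.5] [422.7 -51.9  74. ]
```

View pics/topz.png

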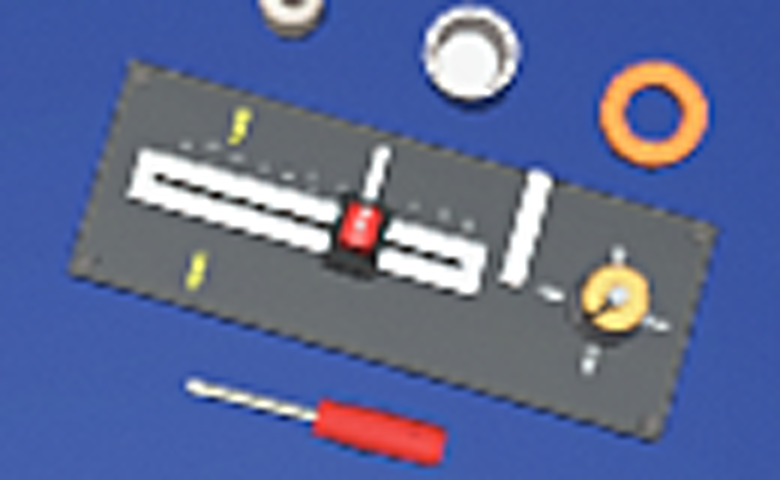

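View pics/sidez.png

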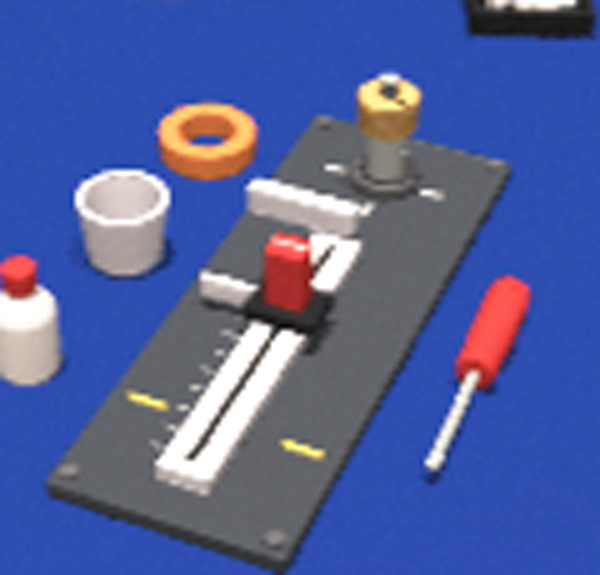

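```bash
python3 -m inch '[[[-130,-117,0,0,1],[-260,-234,0,0,1],[-390,-350,0,-0.05,1],[-524,-468,0,-0.1,1],[-524,-468,0,-0.1,1],[-524,-468,0,-0.1,1],[-524,-468,0,-0.1,1],[-524,-468,0,-0.1,1],[-524,-468,0,-0.1,1],[-524,-468,0,-0.1,1],[-524,-468,0,-0.1,1],[-524,-468,0,-0.1,1],[-524,-468,0,-0.1,1],[-524,-468,0,-0.1,1],[-524,-468,0,-0.1,1],[-524,-468,0,-0.1,1],[-524,-468,0,-0.1,1],[-524,-468,0,-0.1,1],[-524,-468,0,-0.1,1],[-524,-468,0,-0.1,1]]]'
python3 - <<'E'
from h import *
s=manip.state();print(s['t'],s['tool_pos'],s['ee_rot'],s['qpos'].round(2),s['dq'].round(2))
cam('wrist','w1.png')
E
```

```text
t: 1.87
tool_pos: [545.3, -39.7, 231.0]
ee_rot: [-0.0, 0.132, 0.991, 0.0]
wrist_force: [-0.5, 0.4, -0.2]
width: 85.3
1.8667 [545.29217879 -39.66510377 230.97968853] [-3.70229939e-04  1.31920604e-01  9.91260210e-01  1.18418678e-04] [-0.48  0.16  0.52  1.7  -0.08  1.31  1.37] [-0.02 -0.01 -0.02  0.01  0.   -0.   -0.  ]
```

View pics/w1.png

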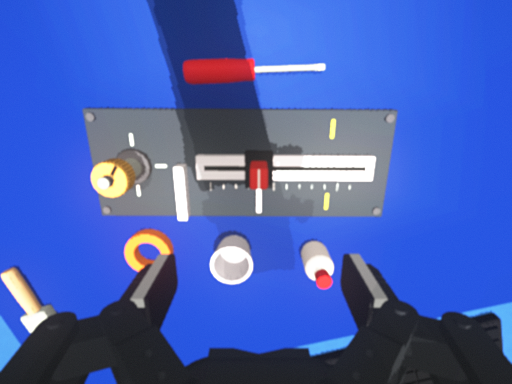

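The wrist view shows the whole plate: the block at (259,175), the yellow bars at (333,128) and (326,201), and the nut top at (112,178). I'll measure these next.

```bash
cat > meas.py <<'E'
from h import *
def meas(c):
    hsv=cv2.cvtColor(c['pixels'],cv2.COLOR_BGR2HSV).astype(int); H,S,V=hsv[...,0],hsv[...,1],hsv[...,2]
    def comps(m,z,nm,lo):
        n,l,st,ce=cv2.connectedComponentsWithStats(m.astype(np.uint8))
        for i in range(1,n):
            if st[i,4]>=lo: print(nm,st[i],ce[i].round(1),ray(c,*ce[i],z).round(1))
    comps((abs(H-29)<6)&(S>120)&(V>120),12,'yellow',40)
    comps((abs(H-20)<5)&(S>120)&(V>120),79,'brass',200)
    comps(((H<6)|(H>174))&(S>140)&(V>70),74,'red',60)
    comps((S<60)&(V>140),12,'white@12',15)
E
python3 - <<'E'
from meas import *
c=cam('wrist');meas(c)
print(proj(c,manip.state()['tool_pos']))
w=c['pixels'][90:240,60:400];cv2.imwrite('pics/w1z.png',cv2.resize(w,None,fx=2.3,fy=2.3,interpolation=cv2.INTER_CUBIC))
w=c['pixels'][130:220,80:160];cv2.imwrite('pics/w1n.png',cv2.resize(w,None,fx=6,fy=6,interpolation=cv2.INTER_CUBIC))
E
```

```text
yellow [125 235  43  35 490] [141.5 247.8] [ 615.8 -228.7   12. ]
brass [ 99 160  35  35 289] [122.8 170.5] [ 498. -173.   79.]
red [ 183   60   71   23 1486] [217.5  70.5] [431.7 -49.   74. ]
red [249 161  19  28 418] [257.7 173.8] [539.3 -38.5  74. ]
red [315 270  15  18 198] [322.  278.8] [686.5   2.4  74. ]
white@12 [254  63  71  10 449] [289.4  68.1] [444.   24.8  12. ]
white@12 [  264   110   132   106 10608] [333.5 158.6] [560.8  54.7  12. ]
white@12 [ 84 112   9  11  80] [ 87.9 116.8] [ 433.3 -222.    12. ]
white@12 [127 132   8  15  94] [130.4 139.1] [ 471.3 -183.2   12. ]
white@12 [ 131  145   77   77 2724] [173.6 189.2] [ 546.2 -154.6   12. ]
white@12 [134 152  15  46 224] [140.7 176.3] [ 518.8 -189.3   12. ]
white@12 [ 194  155   51   26 1072] [218.6 166.8] [533.1 -88.7  12. ]
white@12 [ 90 171   7  21  23] [ 91.6 181.3] [ 508.5 -253.5   12. ]
white@12 [254 171   8  43 197] [257.8 199.1] [588.4 -51.8  12. ]
white@12 [ 96 177  14  13 132] [102.2 183.1] [ 514.3 -241.3   12. ]
white@12 [221 184   4   6  18] [222.4 186.7] [559.7 -92.   12. ]
white@12 [234 184   4   6  20] [235.2 186.5] [563.8 -75.7  12. ]
white@12 [101 206  26   9  80] [107.7 211.1] [ 552.2 -251.    12. ]
white@12 [ 209  235   44   50 1648] [230.9 260.6] [ 668.4 -113.4   12. ]
white@12 [300 241  33  40 850] [315.2 259. ] [697.3   3.4  12. ]
white@12 [131 255  37  52 474] [147.7 280.7] [ 668.9 -241.1   12. ]
white@12 [351 254  36  53 457] [368.4 279.1] [750.8  72.   12. ]
white@12 [  0 273  48  61 740] [ 24.5 306.6] [ 663.1 -439.2   12. ]
[259.63391589 255.24277152]
```

View pics/w1z.png

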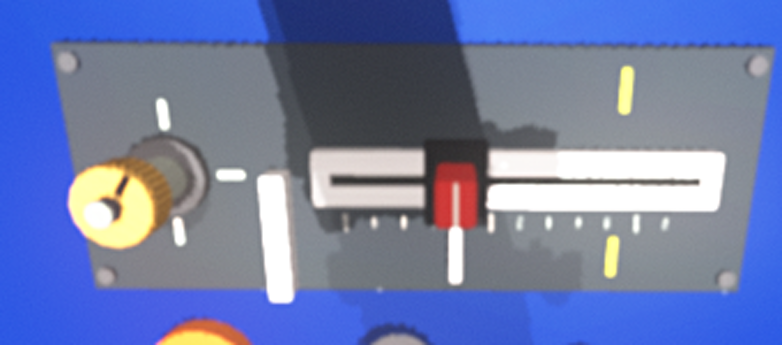

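View pics/w1n.png

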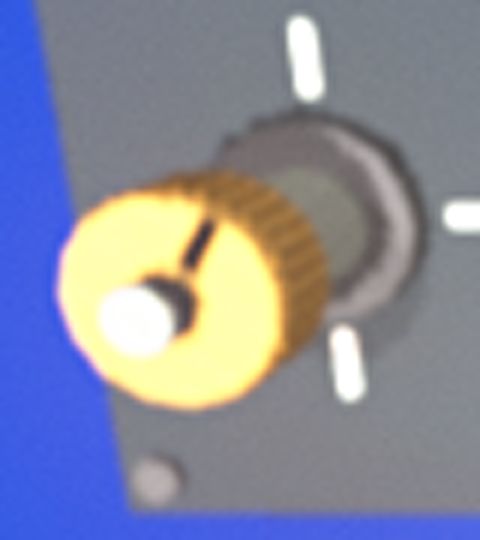

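Run:
```python
from h import *
c=cam('wrist')
g=lambda x,y,z:ray(c,60+x/2.3,90+y/2.3,z)
n=lambda x,y,z:ray(c,80+x/6,130+y/6,z)
sc=[g(66,62,13),g(758,65,13),g(106,277,13),g(728,279,13)]
for s in sc: print('screw',s.round(1))
for a,b in[(0,1),(2,3)]: d=sc[b]-sc[a];print(np.degrees(np.arctan2(d[1],d[0])),np.linalg.norm(d))
y1,y2=g(626,90,12),g(612,256,12);print('mark',y1,y2,(y1+y2)/2,np.degrees(np.arctan2(*(y2-y1)[[1,0]])))
print('stop top',g(456,205,74),'fingtip',g(456,283,30))
nt=n(172,295,80.6);print('nut',nt,'stud',n(138,321,92))
t=n(212,222,80.6)-n(187,272,80.6);print('line',np.degrees(np.arctan2(t[1],t[0])))
t=n(212,222,80.6)-nt;print('line',np.degrees(np.arctan2(t[1],t[0])))
for p in[(305,58),(347,362),(465,215)]: print('tick',n(*p,12))
# top camera cross-check
c=cam('top');h=lambda x,y,z:ray(c,210+x/6,150+y/6,z)
print('top nut',h(615,297,80.6),'stop',h(361,222,74),'mark',h(240,127,12),h(197,271,12))
```

```text
screw [ 433.9 -220.4   13. ]
screw [529.6 128.8  13. ]
screw [ 550.8 -251.8   13. ]
screw [646.4  97.7  13. ]
74.67525929840177 362.10957051731054
74.70072169918517 362.36568481078814
mark [524.43178827  59.95507872  12.        ] [615.08733572  35.22355083  12.        ] [569.75956199  47.58931478  12.        ] -15.259405673731825
stop top [545.25807696 -39.25639537  74.        ] fingtip [600.69836056 -54.23417261  30.        ]
nut [ 502.68167448 -190.12001908   80.6       ] stud [ 503.87000924 -190.84476274   92.        ]
line 131.8817173342083
line 130.0344598929608
tick [ 472.22593932 -182.75794983   12.        ]
tick [ 535.71368919 -200.19071554   12.        ]
tick [ 511.73123085 -163.16776008   12.        ]
top nut [ 502.0683212  -192.55076423   80.6       ] stop [546.14441524 -41.69961731  74.        ] mark [612.8349075   32.30132055  12.        ] [522.53323879  57.71977945  12.        ]
```

```bash
python3 -m inch '[[[0,0,30,0,1],[0,0,60,0,1],[0,0,90,0,1],[0,0,120,0,1],[0,0,145,0,1],[0,0,165,0,1],[0,0,180,0,1],[0,0,187,0,1],[0,0,189,0,1],[0,0,189,0,1],[0,0,189,0,1]]]' 30
python3 - <<'E'
from h import *
cam('wrist','w2.png')
E
```

```text
t: 2.98
tool_pos: [546.2, -40.0, 43.3]
ee_rot: [0.001, 0.132, 0.991, 0.0]
wrist_force: [0.1, 1.0, 0.1]
width: 85.7
```

View pics/w2.png

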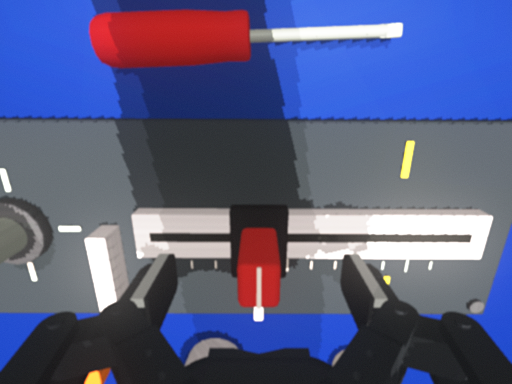

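The block at (259,270) is centred between the open fingers, so I'll close.

```bash
python3 -m inch '[[[0,0,0,0,-1],[0,0,0,0,-1],[0,0,0,0,-1],[0,0,0,0,-1],[0,0,0,0,-1],[0,0,0,0,-1],[0,0,0,0,-1],[0,0,0,0,-1],[0,0,0,0,-1],[0,0,0,0,-1]]]' 30
python3 - <<'E'
from h import *
print(manip.state()['width']);cam('wrist','w3.png')
E
```

```text
t: 3.87
tool_pos: [545.6, -40.2, 42.5]
ee_rot: [0.0, 0.132, 0.991, 0.0]
wrist_force: [-1.4, 0.7, 4.4]
width: 19.5
19.492744272346016
```

View pics/w3.png

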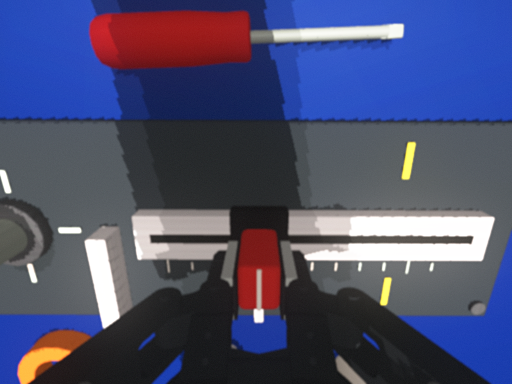

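```bash
python3 -m inch '[[[0,8,0,0,-1],[0,18,0,0,-1],[0,28,0,0,-1],[0,38,0,0,-1],[0,48,0,0,-1],[0,58,0,0,-1],[0,68,0,0,-1],[0,77,0,0,-1],[0,84,0,0,-1],[0,88,0,0,-1],[0,88,0,0,-1],[0,88,0,0,-1]]]'
python3 - <<'E'
from h import *
s=manip.state();print(s['width'],s['tool_pos'],s['ee_rot'].round(4));cam('wrist','w4.png');c=cam('top')
w=c['pixels'][140:230,215:335];cv2.imwrite('pics/t4.png',cv2.resize(w,None,fx=6,fy=6,interpolation=cv2.INTER_CUBIC))
E
```

```text
t: 4.92
tool_pos: [569.1, 45.5, 42.5]
ee_rot: [0.001, 0.132, 0.991, 0.001]
wrist_force: [2.4, 2.5, 2.8]
width: 19.7
19.669550291504226 [569.14760814  45.53399474  42.47288317] [6.000e-04 1.317e-01 9.913e-01 5.000e-04]
```

View pics/w4.png

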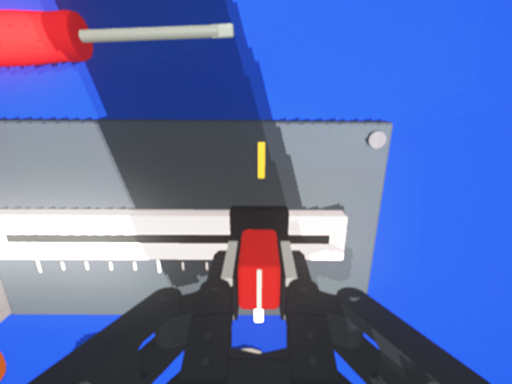

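View pics/t4.png

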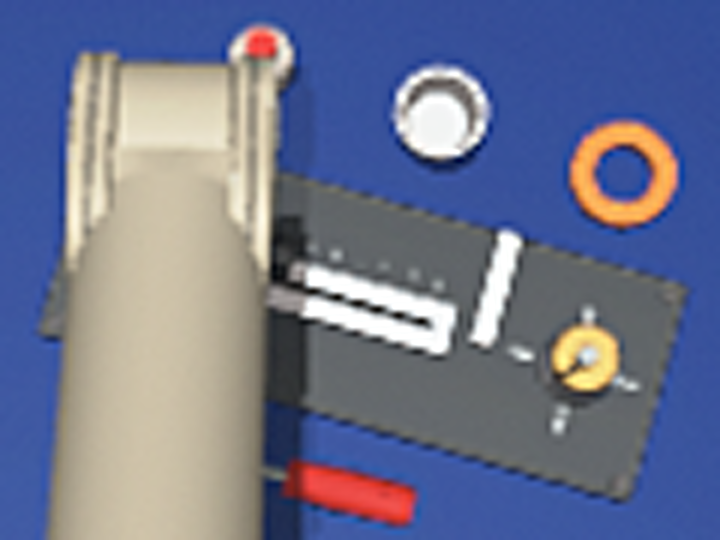

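```bash
cat > stop.py <<'E'
from h import *
c=cam('wrist'); im=c['pixels']; hsv=cv2.cvtColor(im,cv2.COLOR_BGR2HSV).astype(int);H,S,V=hsv[...,0],hsv[...,1],hsv[...,2]
m=((abs(H-27)<6)&(S>150)&(V>120)).astype(np.uint8)
n,l,st,ce=cv2.connectedComponentsWithStats(m)
for i in range(1,n):
    if st[i,4]>40: print('yel',st[i],ce[i],'fix-y', ray(c,*ce[i],12)@[.264,.9645,0], ray(c,*ce[i],12))
r=((H<6)|(H>174))&(S>140)&(V>60); r[:100]=0
n,l,st,ce=cv2.connectedComponentsWithStats(r.astype(np.uint8))
i=1+np.argmax(st[1:,4]);x,y,w,h,_=st[i]
wl=(S<90)&(V>140)
for row in range(y+h//2,y+h+12,6):
    xs=np.where(wl[row,x+8:x+w-8])[0]
    if len(xs): u=xs.mean()+x+8; p=ray(c,u,row,74);print('line',row,u,'fix-y',p@[.264,.9645,0],p)
print('red bbox',st[i][:4])
for row in range(212,225,4):
  k=np.where(V[row,200:320]<60)[0];
  if len(k): u=(k.min()+k.max())/2+200; print('shoe',row,k.min()+200,k.max()+200,ray(c,u,row,34)@[.264,.9645,0])
s=manip.state();print('tcp fix-y',s['tool_pos']@[.264,.9645,0],s['tool_pos'],s['width'])
E
python3 stop.py
```

```text
yel [258 142   8  37 267] [261.25093633 159.3670412 ] fix-y 195.11707526783852 [523.23273973  59.08100775  12.        ]
line 269 259.0 fix-y 193.6875822025372 [557.64851255  48.17871943  74.        ]
line 275 259.0 fix-y 193.69527919579212 [560.64433621  47.366692    74.        ]
line 281 259.0 fix-y 193.7030995071683 [563.68815775  46.5416546   74.        ]
line 287 259.0 fix-y 193.71104612422837 [566.78113999  45.70329204  74.        ]
line 293 259.0 fix-y 193.71912213182463 [569.9244836   44.85127886  74.        ]
line 299 259.0 fix-y 193.72733071609204 [573.11942871  43.98527894  74.        ]
line 305 259.0 fix-y 193.7356751686391 [576.36725647  43.10494501  74.        ]
line 311 258.53846153846155 fix-y 193.5280532316006 [579.61242294  42.00142413  74.        ]
line 317 258.0 fix-y 193.28061760877534 [582.90263081  40.84429557  74.        ]
red bbox [237 229  44  80]
shoe 212 231 286 193.483560126255
shoe 216 231 286 193.48821438136994
shoe 220 231 286 193.49291460494408
shoe 224 232 286 193.78216435287905
tcp fix-y 193.7418779118895 [569.03747926  45.11766033  42.50139308] 19.7544165699977
```

```bash
python3 -m inch '[[[0,0.7,0,0,-1],[0,1.4,0,0,-1],[0,1.4,0,0,-1],[0,1.4,0,0,-1],[0,1.4,0,0,-1]]]'; python3 stop.py | grep -v line
```

```text
t: 5.48
tool_pos: [569.0, 45.2, 42.5]
ee_rot: [0.0, 0.132, 0.991, -0.0]
wrist_force: [-0.0, -2.6, 5.6]
width: 19.4
yel [258 142   8  37 275] [261.51272727 160.03272727] fix-y 195.19276913564062 [523.61989603  59.05351642  12.        ]
red bbox [237 229  44  80]
shoe 212 231 286 193.407325656233
shoe 216 231 286 193.40929807765195
shoe 220 231 286 193.41128994388026
shoe 224 231 286 193.41330154388274
tcp fix-y 193.82524727671944 [569.02873862  45.2064907   42.43523842] 19.709498773414932
```

```bash
python3 -m inch '[[[0,0.7,0,0,-1],[0,1.4,0,0,-1],[0,1.4,0,0,-1],[0,1.4,0,0,-1],[0,1.4,0,0,-1]]]'; python3 stop.py | grep -v line
```

```text
t: 5.95
tool_pos: [569.4, 46.4, 42.4]
ee_rot: [0.0, 0.132, 0.991, -0.0]
wrist_force: [1.6, -2.7, 5.9]
width: 19.8
yel [256 142   8  37 271] [259.25461255 159.46494465] fix-y 195.10944140758187 [523.26532103  59.06417486  12.        ]
red bbox [237 229  44  80]
shoe 212 231 286 194.68972873314775
shoe 216 231 286 194.69149714809544
shoe 220 231 286 194.69328299497087
shoe 224 231 286 194.69508653280036
tcp fix-y 195.10267728673435 [569.3583412   46.4407208   42.42817344] 19.502576005439437
```

```bash
python3 -m inch '[[[0,-0.6,0,0,-1],[0,-1.2,0,0,-1],[0,-1.2,0,0,-1],[0,-1.2,0,0,1],[0,-1.2,0,0,1],[0,-1.2,0,0,1],[0,-1.2,0,0,1],[0,-1.2,0,0,1],[0,-1.2,0,0,1],[0,-1.2,0,0,1],[0,-1.2,-30,0,1],[0,-1.2,-70,0,1],[0,-1.2,-110,0,1],[0,-1.2,-150,0,1],[0,-1.2,-150,0,1],[0,-1.2,-150,0,1]]]'; python3 stop.py
python3 - <<'E'
from h import *
cam('wrist','w5.png');cam('side','s5.png')
E
```

```text
t: 7.33
tool_pos: [570.3, 46.4, 194.8]
ee_rot: [0.002, 0.132, 0.991, 0.001]
wrist_force: [0.3, 0.1, -1.2]
width: 85.6
yel [257 120   4  20  61] [258.52459016 130.68852459] fix-y 195.31685341965778 [524.82116966  58.85335887  12.        ]
yel [ 50 265  33  17  48] [ 65.77083333 276.33333333] fix-y -57.388727735314205 [ 639.51655498 -234.54753577   12.        ]
line 182 258.0 fix-y 194.72049130096207 [563.65176696  47.60645394  74.        ]
line 188 258.0 fix-y 194.726410907393 [569.39168186  46.04147942  74.        ]
line 194 258.0 fix-y 194.7324163016561 [575.21478047  44.45382505  74.        ]
line 200 258.0 fix-y 194.73850936223835 [581.12288426  42.84299421  74.        ]
line 206 258.0 fix-y 194.74469202287403 [587.11786827  41.20847569  74.        ]
red bbox [248 166  21  32]
tcp fix-y 194.98600006195116 [569.15135049  46.37640594 192.77678544] 85.26865492953603
```

View pics/w5.png

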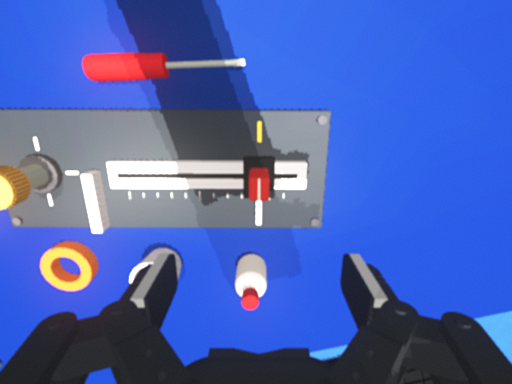

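The stop is set: the white line at column 258 is within 0.6 mm of the bar at column 259. Next I'll go over the nut.

```bash
python3 -m inch '[[[0,-35,0,0,1],[0,-70,0,0,1],[0,-105,0,0,1],[0,-140,0,0,1],[0,-175,0,0,1],[0,-210,0,0,1],[0,-235,0,0,1],[0,-246,0,0,1],[0,-246,0,0,1],[0,-246,0,0,1],[0,-246,0,0,1],[0,-246,0,0,1]]]'
python3 - <<'E'
from h import *
s=manip.state();print(s['tool_pos'],s['ee_rot'],s['qpos'].round(2));c=cam('wrist','w6.png');c2=cam('top')
w=c['pixels'][100:240,170:350];cv2.imwrite('pics/w6z.png',cv2.resize(w,None,fx=4,fy=4,interpolation=cv2.INTER_CUBIC))
E
```

```text
t: 8.48
tool_pos: [505.2, -189.2, 191.8]
ee_rot: [-0.0, 0.131, 0.991, 0.0]
wrist_force: [0.6, 0.3, 0.7]
width: 85.3
[ 505.15332736 -189.24333749  191.84447879] [-3.65924581e-04  1.30601914e-01  9.91434797e-01  2.22566085e-04] [-0.3   0.18  0.65  1.77 -0.12  1.22  1.69]
```

View pics/w6z.png

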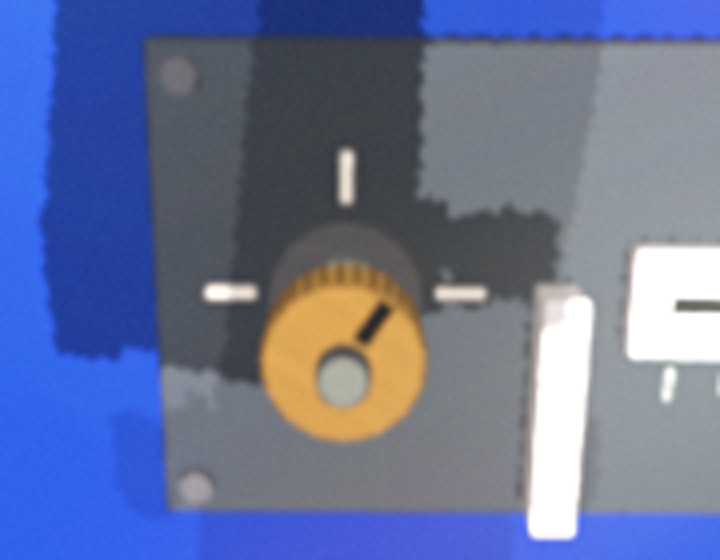

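Run:
```python
from h import *
c=cam('wrist');g=lambda x,y,z:ray(c,170+x/4,100+y/4,z)
n=g(344,358,80.6);print(n,g(262,358,80.6),g(427,358,80.6),'stud',g(343,379,92))
a,b=g(231,292,12),g(461,293,12);print('ticks',a,b,(a+b)/2)
t=g(386,307,80.6)-g(361,341,80.6);print(np.degrees(np.arctan2(t[1],t[0])));t=g(386,307,80.6)-n;print(np.degrees(np.arctan2(t[1],t[0])))
p=manip.state()['tool_pos'];d=n-p;tx=np.array([-.9656,.260,0]);ty=np.array([.26,.9656,0]);print(p,d@tx,d@ty)
```

```text
[ 501.64886226 -191.67793328   80.6       ] [ 496.74182747 -209.87300045   80.6       ] [ 506.61607507 -173.25972864   80.6       ] stud [ 502.78473917 -192.12092707   92.        ]
ticks [ 495.16515786 -224.03099176   12.        ] [ 512.60384411 -160.4952206    12.        ] [ 503.88450099 -192.26310618   12.        ]
129.8438484088573
126.69871824098857
[ 504.95709297 -190.14261586  192.16316344] 2.7952450508677584 -2.3426424925885136
```

```bash
python3 -m inch '[[[1.6,-2.4,0,0,1],[1.6,-2.4,25,0,1],[1.6,-2.4,50,0,1],[1.6,-2.4,75,0,1],[1.6,-2.4,100,0,1],[1.6,-2.4,120,0,1],[1.6,-2.4,135,0,1],[1.6,-2.4,143,0,1],[1.6,-2.4,145,0,1],[1.6,-2.4,145,0,1],[1.6,-2.4,145,0,1],[1.6,-2.4,145,0,1]]]'
python3 - <<'E'
from h import *
s=manip.state();print(s['tool_pos']);c=cam('wrist','w7.png')
E
```

```text
t: 9.63
tool_pos: [503.2, -193.3, 48.3]
ee_rot: [0.001, 0.132, 0.991, 0.0]
wrist_force: [0.4, 0.6, 0.1]
width: 85.2
[ 503.15014407 -193.27046242   48.33609922]
```

View pics/w7.png

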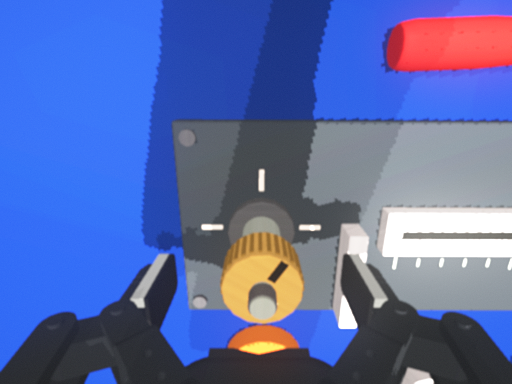

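```bash
python3 -m inch '[[[0,1.2,0,0,1],[0,1.2,0,0,0],[0,1.2,0,0,-1],[0,1.2,0,0,-1],[0,1.2,0,0,-1],[0,1.2,0,0,-1],[0,1.2,0,0,-1],[0,1.2,0,0,-1],[0,1.2,0,0,-1],[0,1.2,0,0,-1]]]' 40
python3 - <<'E'
from h import *
s=manip.state();print(s['tool_pos'],s['width'],s['wrist_force'],s['ft_torque']);c=cam('wrist','w8.png')
E
```

```text
t: 10.52
tool_pos: [502.8, -191.7, 47.5]
ee_rot: [0.0, 0.132, 0.991, 0.0]
wrist_force: [-1.4, 2.4, 5.4]
width: 37.0
[ 502.84115326 -191.73364272   47.47511788] 36.99035261605875 [-1.37557483  2.43077875  5.35754393] [ 0.41318744  0.39540151 -0.02819043]
```

View pics/w8.png

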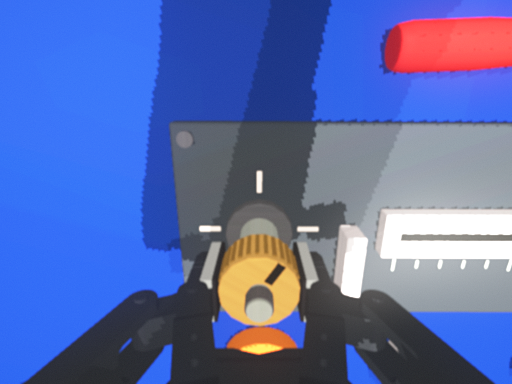

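The nut is gripped (36.99 mm opening) and its line is visible at (276,273). I'll turn it clockwise while following the thread.

```bash
python3 -m inch '[[[0,0,0,0.1,-1],[0,0,0.1,0.2,-1],[0,0,0.2,0.3,-1],[0,0,0.3,0.4,-1],[0,0,0.3,0.5,-1],[0,0,0.4,0.6,-1],[0,0,0.4,0.7,-1],[0,0,0.5,0.8,-1],[0,0,0.6,0.9,-1],[0,0,0.6,1.0,-1],[0,0,0.7,1.1,-1],[0,0,0.8,1.2,-1],[0,0,0.8,1.2,-1]]]'
python3 - <<'E'
from h import *
s=manip.state();print(s['tool_pos'],s['qpos'].round(2),s['width'],s['wrist_force'],s['ft_torque']);c=cam('wrist','w9.png')
E
```

```text
t: 11.65
tool_pos: [503.2, -191.4, 46.7]
ee_rot: [0.0, 0.671, 0.742, 0.0]
wrist_force: [-0.8, 4.0, 6.8]
width: 37.1
[ 503.23658704 -191.41122104   46.70824207] [-0.43  0.44  0.85  1.92 -0.4   0.96  0.71] 37.1430475956709 [-0.77276857  3.97985161  6.83414074] [ 0.61574306  0.10803996 -0.04207138]
```

View pics/w9.png

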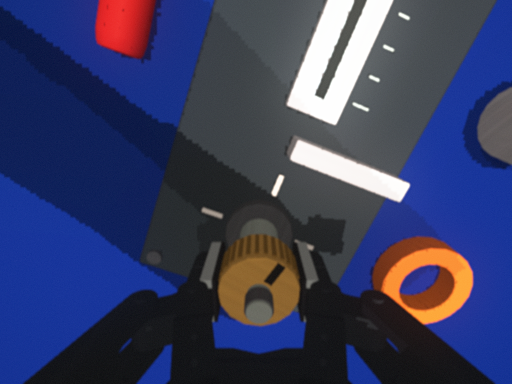

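```bash
python3 -m inch '[[[0,0,0,0.1,-1],[0,0,0.1,0.2,-1],[0,0,0.2,0.3,-1],[0,0,0.3,0.4,-1],[0,0,0.3,0.5,-1],[0,0,0.4,0.6,-1],[0,0,0.4,0.7,-1],[0,0,0.5,0.8,-1],[0,0,0.6,0.9,-1],[0,0,0.6,1.0,-1],[0,0,0.7,1.1,-1],[0,0,0.7,1.1,-1]]]'
python3 - <<'E'
from h import *
s=manip.state();print(s['tool_pos'],s['qpos'].round(2),s['width'],s['wrist_force'],s['ft_torque']);c=cam('wrist','w10.png')
E
```

```text
t: 12.7
tool_pos: [503.6, -191.6, 46.0]
ee_rot: [0.0, 0.959, 0.282, 0.0]
wrist_force: [1.6, 4.0, 5.0]
width: 37.0
[ 503.63608521 -191.64699884   46.0326644 ] [-0.6   0.57  1.1   1.93 -0.6   1.02 -0.23] 37.011922476682116 [1.58351531 4.02073646 4.95213592] [ 0.62727884 -0.48828751 -0.07134502]
```

View pics/w10.png

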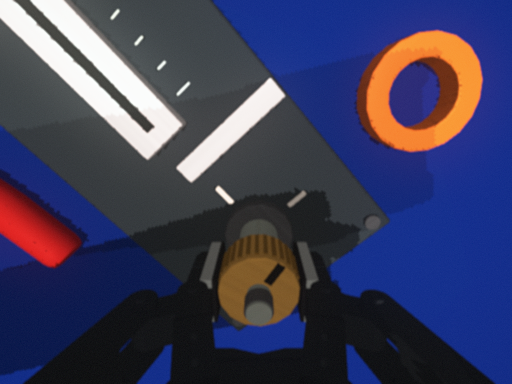

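```bash
python3 -m inch '[[[0,0,0,0.05,-1],[0,0,0.1,0.1,-1],[0,0,0.1,0.15,-1],[0,0,0.1,0.15,-1],[0,0,0.1,0.15,-1]]]'
python3 - <<'E'
from h import *
s=manip.state();print(s['qpos'].round(2),s['ft_torque'])
E
python3 -m inch '[[[0,0,0,0.05,-1],[0,0,0,0.1,-1],[0,0,0,0.1,-1],[0,0,0,0.1,-1]]]'
python3 - <<'E'
from h import *
s=manip.state();print(s['qpos'].round(2),s['ft_torque']);c=cam('wrist','w11.png')
E
```

```text
t: 13.17
tool_pos: [503.7, -191.7, 46.0]
ee_rot: [0.0, 0.977, 0.214, 0.001]
wrist_force: [3.6, 3.4, 4.2]
width: 36.6
[-0.61  0.59  1.13  1.93 -0.63  1.03 -0.34] [ 0.5294677 -0.8877435 -0.0243721]
t: 13.5
tool_pos: [503.7, -191.7, 45.9]
ee_rot: [0.0, 0.986, 0.164, 0.001]
wrist_force: [4.7, 2.5, 2.7]
width: 37.1
[-0.63  0.61  1.15  1.93 -0.65  1.04 -0.43] [ 0.49282815 -1.06766347 -0.09727875]
```

View pics/w11.png

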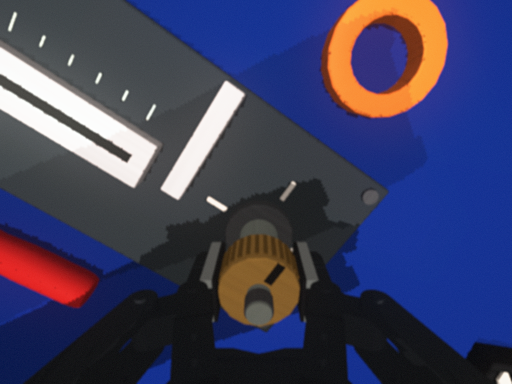

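```bash
for i in 1; do python3 -m inch '[[[0,0,0,0.05,-1],[0,0,0,0.05,-1],[0,0,0,0.05,-1]]]' >/dev/null
python3 -c "
from h import *
s=manip.state();print(s['qpos'].round(2),s['ft_torque'],s['wrist_force'],s['ee_rot'].round(4))"; done
python3 -m inch '[[[0,0,0,0.05,-1],[0,0,0,0.05,-1],[0,0,0,0.05,-1]]]' >/dev/null
python3 -c "
from h import *
s=manip.state();print(s['qpos'].round(2),s['ft_torque'],s['wrist_force'],s['ee_rot'].round(4))"
python3 -m inch '[[[0,0,0,0.05,-1],[0,0,0,0.05,-1],[0,0,0,0.05,-1]]]' >/dev/null
python3 -c "
from h import *
s=manip.state();print(s['qpos'].round(2),s['ft_torque'],s['wrist_force'],s['ee_rot'].round(4))
c=cam('wrist','w12.png')"
```

```text
[-0.63  0.62  1.16  1.93 -0.66  1.04 -0.47] [ 0.31995016 -1.03212586  0.86603316] [4.2166723  0.49752595 2.72188264] [3.000e-04 9.901e-01 1.406e-01 5.000e-04]
[-0.64  0.63  1.17  1.93 -0.67  1.05 -0.51] [ 0.34893924 -0.16455802  0.7617531 ] [0.77977521 1.58135525 5.61555069] [ 1.000e-04  9.933e-01  1.153e-01 -2.000e-04]
[-0.64  0.64  1.18  1.93 -0.68  1.05 -0.55] [0.49504622 0.20095846 0.20927164] [-1.12849826  2.42851094  5.85637815] [-2.00e-04  9.96e-01  8.97e-02 -6.00e-04]
```

View pics/w12.png

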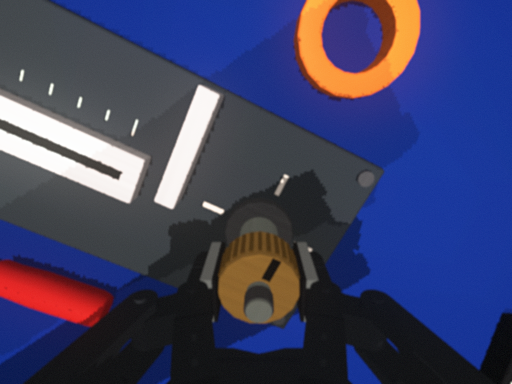

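Torque peaked at 0.87 N m, then the jaws slipped: the line moved from (276,273) to (271,270) in the gripper's view. So the nut has bottomed. I'll measure the line angle, then back off.

```bash
cat > line.py <<'E'
from h import *
import sys
zt=float(sys.argv[1])
c=cam('wrist');im=c['pixels'][225:330,210:310]
cv2.imwrite('pics/'+sys.argv[2],cv2.resize(im,None,fx=6,fy=6,interpolation=cv2.INTER_CUBIC))
g=cv2.cvtColor(im,cv2.COLOR_BGR2GRAY)
m=(g<50).astype(np.uint8);m[:30]=0;m[62:]=0;m[:,:20]=0;m[:,80:]=0
n,l,st,ce=cv2.connectedComponentsWithStats(m)
for i in range(1,n):
    if st[i,4]<25: continue
    ys,xs=np.where(l==i);P=np.array([ray(c,x+210,y+225,zt)[:2] for x,y in zip(xs,ys)])
    q=P-P.mean(0);d=np.linalg.svd(q,full_matrices=False)[2][0]
    print(st[i],P.mean(0).round(1),'len',np.ptp(q@d).round(1),'dir',np.degrees(np.arctan2(d[1],d[0])).round(1))
    print(' from centre:',np.degrees(np.arctan2(*(P.mean(0)-[503.3,-191.7])[::-1])).round(1))
s=manip.state();q=s['ee_rot'];print('toolx',np.degrees(2*np.arctan2(q[2],q[1])),s['tool_pos'],s['ft_torque'],s['width'])
E
python3 line.py 79 n1.png
```

```text
[ 53  34  17  22 175] [ 515.7 -195.3] len 10.7 dir 164.9
 from centre: -16.2
toolx 10.310959632026595 [ 502.11032127 -192.08316309   45.73054787] [0.4891574  0.25977107 0.16536604] 36.86388450499664
```

View pics/n1.png

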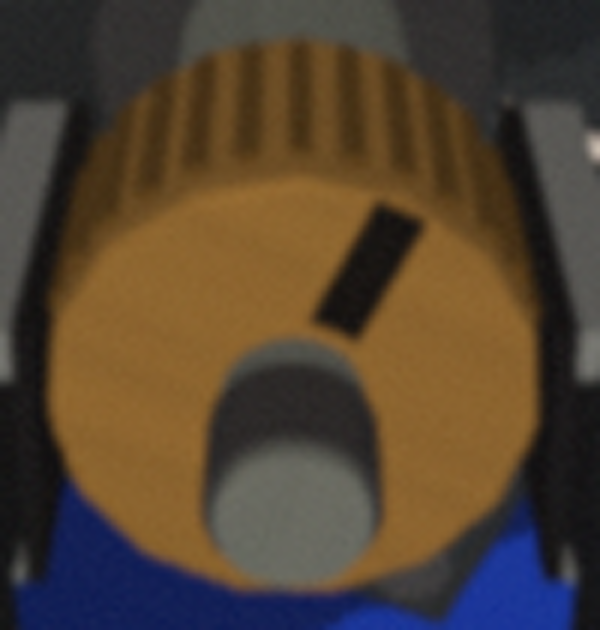

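Line direction is −15.1°, matching the fixture's +x axis at −15.3°, so it is bottomed. Now I'll back off a quarter turn.

```bash
python3 -m inch '[[[0,0,0,-0.1,-1],[0,0,-0.1,-0.2,-1],[0,0,-0.2,-0.3,-1],[0,0,-0.3,-0.4,-1],[0,0,-0.3,-0.5,-1],[0,0,-0.4,-0.6,-1],[0,0,-0.4,-0.7,-1],[0,0,-0.5,-0.8,-1],[0,0,-0.6,-0.9,-1],[0,0,-0.6,-1.0,-1],[0,0,-0.7,-1.1,-1],[0,0,-0.8,-1.2,-1],[0,0,-0.8,-1.3,-1],[0,0,-0.9,-1.4,-1],[0,0,-1.0,-1.5,-1],[0,0,-1.0,-1.571,-1],[0,0,-1.0,-1.571,-1],[0,0,-1.0,-1.571,-1],[0,0,-1.0,-1.571,-1],[0,0,-1.0,-1.571,-1]]]'; python3 line.py 80 n2.png; python3 -c "
from h import *
print(manip.state()['qpos'].round(2));cam('wrist','w13.png')"
```

```text
t: 16.07
tool_pos: [503.4, -193.0, 46.9]
ee_rot: [0.001, 0.641, 0.768, -0.0]
wrist_force: [6.7, -2.2, -2.9]
width: 37.1
[ 53  34  18  22 177] [ 506.6 -179.7] len 10.8 dir -105.5
 from centre: 74.6
[41 59 16  3 32] [ 502.6 -188.8] len 6.7 dir 11.2
 from centre: 103.2
toolx 100.31094414014035 [ 503.41977432 -192.97987219   46.89446515] [-0.53834475 -1.24512197  0.02195379] 36.99204465354205
[-0.41  0.43  0.83  1.92 -0.39  0.95  0.78]
```

View pics/w13.png

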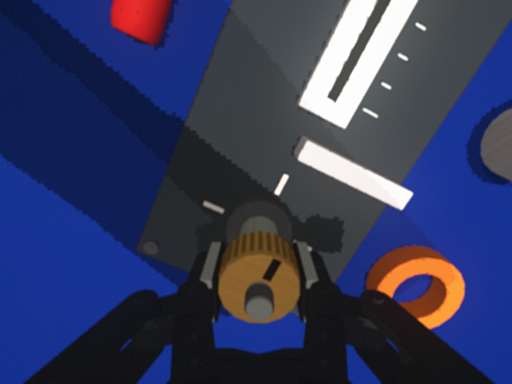

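The line now points to 74.5°, against 74.7° for the fixture's +y. Last check: the stop and the bystanders.

Run:
```python
from h import *
c=cam('side');c2=cam('top')
cv2.imwrite('pics/s9.png',cv2.resize(c['pixels'][110:260,170:340],None,fx=4,fy=4,interpolation=cv2.INTER_CUBIC)[:600])
cv2.imwrite('pics/t9.png',cv2.resize(c2['pixels'][130:230,215:400],None,fx=4,fy=4,interpolation=cv2.INTER_CUBIC))
a=cv2.imread('pics/s5.png');print(manip.state()['dq'].round(4))
```

```text
[ 0.0007  0.0006  0.0012  0.0005 -0.0003 -0.0005 -0.0003]
```

View pics/s9.png

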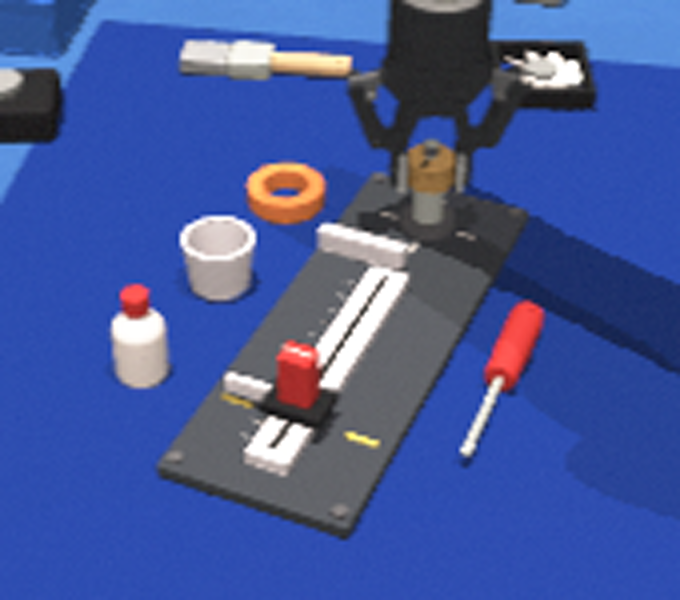

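View pics/t9.png

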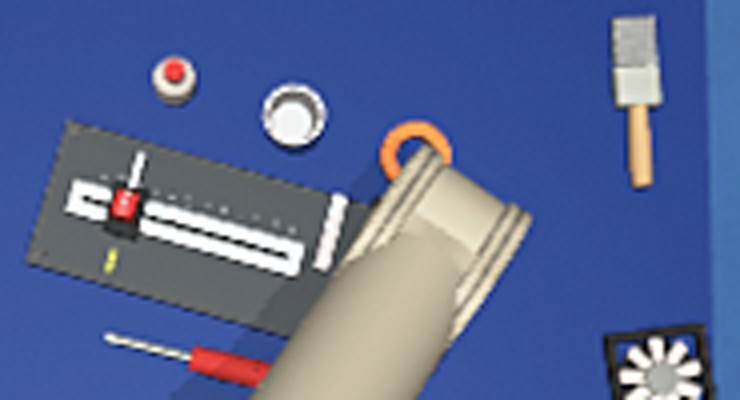

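Run:
```python
from h import *
u=np.array([.264,.9645,0])
c=cam('side');g=lambda x,y,z:ray(c,170+x/4,110+y/4,z)@u
print('side line',g(299,350,74),'bars',g(362,438,12),g(237,400,12))
c=cam('top');g=lambda x,y,z:ray(c,215+x/4,130+y/4,z)@u
print('top line',g(124,204,74),'bar',g(111,260,12))
```

```text
side line 196.69697712798063 bars 197.90995862612405 198.8179851299238
top line 193.27957453888828 bar 194.08906668446411
```

```bash
python3 -c "
from h import *
s=manip.state();print(s['t'],s['width'],s['wrist_force']);print(ticket.hand_in())"
```

```text
16.3667 36.915664405943375 [ 5.99856183 -1.87938371 -2.34141277]
the job is handed in; nothing more can be done
None
```

The stop is set at the mark, and the nut was run down, backed off a quarter turn and is still held in the gripper. I handed the job in at 16.4 s.

- **Stop:** I slid it about 90 mm to the yellow mark and released it. The close wrist view put its white line within about 0.5 mm of the bar. The final side and top views, which are coarser, read it 0.8 to 1.2 mm short. One partly hidden bar in the side view gave 2.1 mm, which I trusted less. I left the stop there, since correcting it would have meant letting go of the nut.
- **Nut, running down:** In one grasp it turned clockwise about 2.6 rad until the torque rose to 0.87 N m and the jaws slipped. The black line then read −15.1°, against −15.3° for the fixture's +x, which confirms it bottomed.
- **Nut, backing off:** I turned it back 1.571 rad. The line then read 74.5°, against 74.7° for the fixture's +y. It is held still with a 40 N grip setting, at a finger opening of 37 mm.
- **Other things on the bench:** In the last pictures, those in view showed no sign of having been moved. The shield was out of that view, and I did not measure any of them.

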